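# Free the jammed pedal bin and bin the empty spice bottle

### The arm

A 6-joint arm with a two-finger parallel gripper is mounted at the origin on the work surface. World frame = base frame: x ahead of the robot, y to its left, z up, the work surface at z = 0. Lengths are in m, angles in rad, forces in N, time in s.
With the tool pointing down it reaches from about 0.375 to 0.9 m from the base axis. Payload 3.1 kg.
Tool frame: the origin (TCP) lies at the very end of the fingers, on their centre line; the grasp point (between the pads) lies 19 mm behind it (robot.grip_depth is the distance from the TCP to the grasp point, in m); z points along the fingers, y is the direction in which the jaws open and shut (so a half turn about z gives the same grasp; the last joint's range is limited). The gripper opens to 87 mm and grips with 3 to 60 N. Pads are 19 mm wide; open, the fingers measure 117 mm over their backs; the gripper's body (75 mm by 190 mm) begins 51 mm behind the grasp point.
Start: joints at [0.933, 0.527, 1.433, -0, 1.181, -0.178], TCP at [0.277, 0.56, 0.223] pointing down, gripper open.
Joint ranges: [-3.08, 3.08], [-0.75, 2.2], [0.22, 2.44], [-1.43, 4.57], [0, 2.65], [-2.85, 2.85]. Speed limits (rad/s): [2.79, 2.79, 3.14, 3.14, 3.14, 3.14].

### API

Orientations are given as a unit quaternion [x, y, z, w].
In Python, from rig import robot gives the robot as it stands.
- The arm moves only by the tool drive_tool, never from a script. Its argument "series" is a list of rows, each a list of 7 numbers: the shift along the tool's x, y, z in m, then the turn, a rotation vector about the tool's x, y, z in degrees, then the opening, from 0 (shut) to 1 (fully open). A call has 1 to 5 rows; each row shifts and turns the commanded pose from where the row before left it, along the tool's axes as they then stand; what a row does not reach is not made up. A row lasts 1/8 s, in which the tool goes at most 62.5 mm and 10.7 degrees, less where a joint would pass 70% of its speed; a pose out of reach is approached as far as the arm can. A call is refused whole if a number of a shift passes 0.0625 or a number of a turn 10.7, either way. A call with a gripper value outside its range is refused whole. The fingers move at their own pace and stop on an object; "squeeze" is the grip in N (left out, the last holds). Time passes only in rows, so rows that do not move let the fingers close. It gives the time, the measured TCP pose, the force and the opening at its end, in the units of the state.
- robot.get_obs(): the state, without advancing time (a new reading comes with each control period).
- robot.camera(name): name is "side" or "top" or "wrist"; returns (picture, depth): 400x640x3 uint8, blue, green, red; 400x640 float32, m along the optical axis (not along the pixel's ray), 0 where there is no reading.
- robot.camera_model(name): a dict with "fx", "fy", "cx", "cy" (pixels), "R" (3x3) and "t" (3): a world point X has camera coordinates R X + t. Camera axes: x right, y down, z forward; pixel columns grow to the right and rows downward; lengths in m; the calibration is good to about 2 mm. A picture is of the moment at which its call begins: read the wrist's pose just before it. camera_model takes no time and is no camera call; for the wrist camera it gives the pose at the moment of the call.
- robot.hand_in(): hands the job in, once; it reports no verdict.
The state is a dict: "time": time; "q": joint angles; "joint_velocities": joint speeds; "joint_torque": joint torques, N m; "position": TCP position; "tool_rot": TCP orientation; "ft_force": force on the tool from outside, world axes, zero at the start; "moment": the same for the moment, N m; "grip_width": finger opening in m.
Only numpy, scipy, OpenCV 4.12 (cv2) and the standard library are available. Lean on these libraries where they do the work, as an engineer would, in place of code of your own. Each camera call takes 0.05 s, during which the arm holds its last target. There are 200 camera calls.

### The job

The empty spice bottle has slid under the pedal of the countertop bin and jams it: pull it out and stand it upright in the middle of the black trivet, let go of it, then press the pedal with the gripper all the way down to its stop so that the lid is thrown open and stays up. Take the bottle again and stand it upright on the floor of the bin in the free space beside the tin, leave the tin standing, and finally shut the lid fully. Leave the plate, clay pot, saucepan and ladle where they are.

Things in the scene. Friction and masses are not known exactly. Their poses are not given: they have to be found in the camera images.
- bin: White plastic countertop waste bin, open box fixed to the counter, outside 150 (x) x 190 (y) x 140 high, walls 6 thick, inner floor 12 above the counter, green lid on top. Origin: centre of the underside. Its -x side is the front, where the pedal sticks out; the lid hinge runs along y at the rear top edge (+x).
- lid (a joint): Opening angle of the green lid (rad): 0 shut, rising up and back to 1.75 at most. Plate 152 deep x 194 wide x 8 thick. The pedal lifts it to about 1.6 through a one-way arm; a stiff hinge holds it wherever it is left, so it has to be pushed shut all the way. It opens lightly, about 1 N at the edge.
- lid_edge (a point): Middle of the lid's free edge, on its upper (outer) face, 150 from the hinge axis; moves with the lid. z axis: outward normal of the lid.
- bin_hinge (a point): Middle of the lid's hinge axis, fixed to the bin, 72 behind its centre (+x), 142 above the counter; axes as the bin's. The lid's underside passes through this axis.
- bin_space (a point): Middle of the free floor space inside the bin, on the inner floor, 10 in front of and 42 to the -y side of the bin's centre. The free space measures about 138 (x) x 100 (y). Axes as the bin's.
- pedal (a joint): Angle of the bin's spring pedal (rad): 0 up at rest, 0.34 down at its stop. It takes about 10 to 15 N at the tread and springs back up when let go. Hinge axis along the bin's y, 60 in front of the bin's centre, 50 above the counter.
- pedal_top (a point): Middle of the upper face of the pedal's black ribbed tread, where to press. The tread measures 50 (x) x 80 (y) x 7 thick; this point lies 95 from the pedal hinge, 155 in front of the bin's centre and at rest 53.5 above the counter (the tread's underside 46.5); it moves with the pedal and sinks 32 at the stop. A 26 wide steel bar joins the tread to the bin.
- bottle: Empty orange plastic spice bottle, square body 40 x 40 x 78 high, round red twist cap of 34 diameter from 82 to 104 above the base; 50 g. Origin: centre of its base; z axis runs from the base to the cap. At the start it lies on one flat side, its base under the pedal tread by 20 to 40, its cap pointing away from the bin.
- tin: Empty tin can, 62 diameter x 80 high, standing loose inside the bin on its +y side, hidden while the lid is shut. Origin: centre of its underside, z up.
- trivet: Black round silicone trivet, 130 diameter, 8 thick, stuck to the counter. Origin: centre of its underside.
- plate: White porcelain side plate, 150 diameter, 18 high. Origin: centre of the underside. Leave alone.
- clay_pot: Terracotta lidded clay pot, 128 diameter, 112 high with its lid knob. Origin: centre of the underside. Leave alone.
- saucepan: Small aluminium saucepan, 116 diameter, 65 high, with a black handle reaching 176 from its centre along its own +y at about 60 height. Origin: centre of the underside. Leave alone.
- ladle: Stainless ladle lying on the counter, bowl 80 diameter, 24 high, handle along its own +y to 255. Origin: under the bowl's centre. Leave alone. Beyond it, at the far edge of the counter, is a fixed wok burner 220 in diameter and 56 high.
Not all that is in view belongs to the job. Several things look just like the bottle: the one meant starts farthest to the robot's right.

How it is judged:
By the outcome, as a careful person would: the job done as asked, in the order asked, and still so for the second after the job is handed in, with the robot touching nothing.
It also fails if it takes over 72 s, if anything falls off the work surface, if the arm or the gripper's body presses on something with over 40 N, if the wrist force passes 120 N, or if a joint passes its speed limit or range.

## Working session

There is one attempt and no reset: what is moved stays moved. The work goes in short steps, Python scripts to look and compute and a tool call to move; the robot and the scene stay as the last step left them, time stands still between calls to the robot, and variables do not carry over. Pictures are saved under pics/ and viewed, about 8 in all and at most 12, crops included, and the job is handed in when it is done.

Besides the shell and the picture viewer there is one more tool, called after "Call:" in YAML: its name, and indented under it one key for each argument. drive_tool: Moves the arm, as the interface text tells. Its arguments: {"type":"object","properties":{"series":{"type":"array"},"squeeze":{"type":"number"}},"required":["series"]}

```bash
ls; mkdir -p pics; python3 - <<'E'
from rig import robot
import cv2,numpy as np
print(robot.get_obs())
for n in ("top","side"):
    im,d=robot.camera(n); cv2.imwrite(f"pics/{n}0.png",im); np.save(f"pics/{n}0.npy",d)
    m=robot.camera_model(n); print(n,m)
E
```

```text
pics
{'time': 0.0, 'q': array([ 9.33500593e-01,  5.28457748e-01,  1.43384902e+00, -3.71809625e-05,
        1.18139078e+00, -1.78531027e-01]), 'joint_velocities': array([ 0.00215855, -0.00014061, -0.00082871, -0.00103752, -0.00034527,
        0.00057901]), 'joint_torque': array([-1.27618241e-03, -4.40044963e+01, -1.76589543e+01,  6.32108166e-02,
        5.82139380e-02, -1.54620329e-04]), 'position': array([0.2763503 , 0.55979975, 0.22159375]), 'tool_rot': array([ 2.27369082e-01,  9.73808088e-01, -9.72911657e-04, -4.01718481e-04]), 'ft_force': array([0.23572458, 0.10900352, 0.0879867 ]), 'moment': array([ 0.06266362, -0.02574912, -0.01913712]), 'grip_width': 0.08703701509258509}
top {'fx': 502.7094555475839, 'fy': 502.7094555475839, 'cx': 316.2167906944179, 'cy': 206.32741656148335, 'R': array([[ 0.01296861, -0.99988806, -0.00746177],
       [-0.99495189, -0.01216121, -0.0996135 ],
       [ 0.09951161,  0.00871596, -0.99499823]]), 't': array([0.02456199, 0.5176696 , 1.36975185])}
side {'fx': 363.3548500022897, 'fy': 363.3548500022897, 'cx': 321.7279028193407, 'cy': 199.39931773127034, 'R': array([[ 0.29240269, -0.95626586, -0.00750162],
       [-0.75476115, -0.22595628, -0.61585661],
       [ 0.58722762,  0.18574006, -0.78782254]]), 't': array([-0.13360212,  0.45086305,  0.725625  ])}
```

View pics/top0.png

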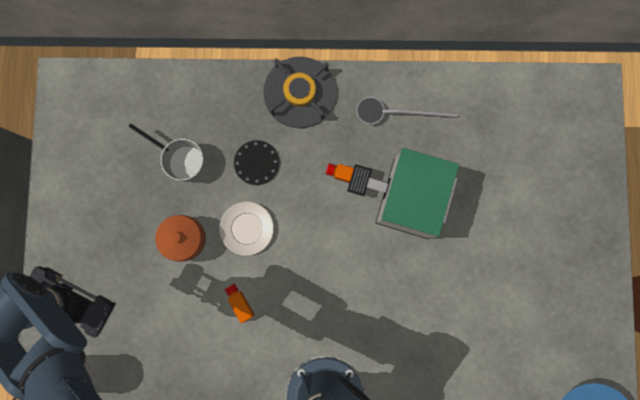

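View pics/side0.png

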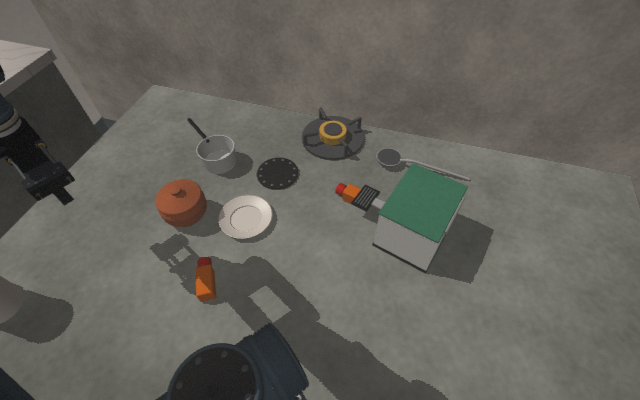

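The top view shows the target bottle at (345,172), with its cap to the left and its base under the tread at (360,180). The trivet is at (257,162) and the green lid is centred near (421,192). The look-alike bottle sits at (240,303). The side view agrees with this.

```bash
cat > h.py <<'E'
import numpy as np,cv2
from rig import robot
from scipy.spatial.transform import Rotation as Rn
def plane(m,uv,z):
    uv=np.atleast_2d(np.asarray(uv,float)); d=np.c_[(uv[:,0]-m['cx'])/m['fx'],(uv[:,1]-m['cy'])/m['fy'],np.ones(len(uv))]@m['R']
    c=-m['R'].T@m['t']; return c+d*((z-c[2])/d[:,2])[:,None]
def blob(im,lo,hi,box=None):
    k=cv2.inRange(cv2.cvtColor(im,cv2.COLOR_BGR2HSV),np.array(lo),np.array(hi))
    if box: q=np.zeros_like(k); x0,y0,x1,y1=box; q[y0:y1,x0:x1]=k[y0:y1,x0:x1]; k=q
    c=max(cv2.findContours(k,cv2.RETR_EXTERNAL,cv2.CHAIN_APPROX_NONE)[0],key=cv2.contourArea)
    return c[:,0,:]
def rect(p): return cv2.minAreaRect((p[:,:2]*1000).astype(np.float32))
E
python3 - <<'E'
from h import *
np.set_printoptions(precision=4,suppress=True)
for n,boxb,boxt,boxp in (("top",(310,150,370,200),(225,135,290,190),(345,158,376,202)),("side",(325,175,375,215),(250,150,303,190),(350,182,384,212))):
    im=cv2.imread(f"pics/{n}0.png"); m=robot.camera_model(n)
    g=blob(im,(60,80,30),(90,255,255)); r=rect(plane(m,g,.150)); print(n,"lid",r); print(cv2.boxPoints(r))
    t=blob(im,(0,0,0),(180,255,60),boxt); r=rect(plane(m,t,.008)); print("trivet",r, cv2.minEnclosingCircle((plane(m,t,.008)[:,:2]*1000).astype(np.float32)))
    o=blob(im,(6,180,80),(16,255,255),boxb); print("orange z.04",cv2.boxPoints(rect(plane(m,o,.04))))
    c=blob(im,(0,150,60),(5,255,255),boxb); print("cap z.03",cv2.boxPoints(rect(plane(m,c,.03))))
    k=blob(im,(0,0,0),(180,255,60),boxp); r=rect(plane(m,k,.0535)); print("tread",r)
ims=[cv2.resize(cv2.imread("pics/top0.png")[130:250,300:480],None,fx=4,fy=4,interpolation=cv2.INTER_CUBIC)]
cv2.imwrite("pics/c1.png",ims[0])
E
```

```text
top lid ((546.3375244140625, -232.87332153320312), (149.9334259033203, 191.5009307861328), 73.90137481689453)
[[ 433.5542 -278.3495]
 [ 617.5455 -331.4511]
 [ 659.1208 -187.3972]
 [ 475.1295 -134.2956]]
trivet ((642.44091796875, 202.435546875), (126.30815124511719, 124.6895751953125), 46.24995040893555) ((642.3636474609375, 202.79281616210938), 64.38726043701172)
orange z.04 [[585.1938 -60.8179]
 [624.3599 -71.1293]
 [637.6352 -20.7055]
 [598.4691 -10.3941]]
cap z.03 [[604.2894 -11.5051]
 [632.3887 -20.4534]
 [638.5511  -1.1022]
 [610.4519   7.8461]]
tread ((588.8807983398438, -87.1114501953125), (49.19657897949219, 77.11801147460938), 74.58940124511719)
side lid ((545.820068359375, -233.96902465820312), (149.80862426757812, 194.239013671875), 73.9324722290039)
[[ 431.7632 -279.0675]
 [ 618.4144 -332.8271]
 [ 659.877  -188.8705]
 [ 473.2257 -135.111 ]]
trivet ((641.9820556640625, 200.41558837890625), (128.14413452148438, 129.231201171875), 74.7704086303711) ((640.1439819335938, 201.5966796875), 66.73468017578125)
orange z.04 [[569.2869 -49.1673]
 [624.9859 -66.6012]
 [637.4357 -26.8259]
 [581.7368  -9.392 ]]
cap z.03 [[597.0397 -15.1958]
 [635.8636 -19.2219]
 [638.1044   2.3871]
 [599.2806   6.4132]]
tread ((587.4263916015625, -87.98797607421875), (49.974708557128906, 80.71178436279297), 73.51922607421875)
```

View pics/c1.png

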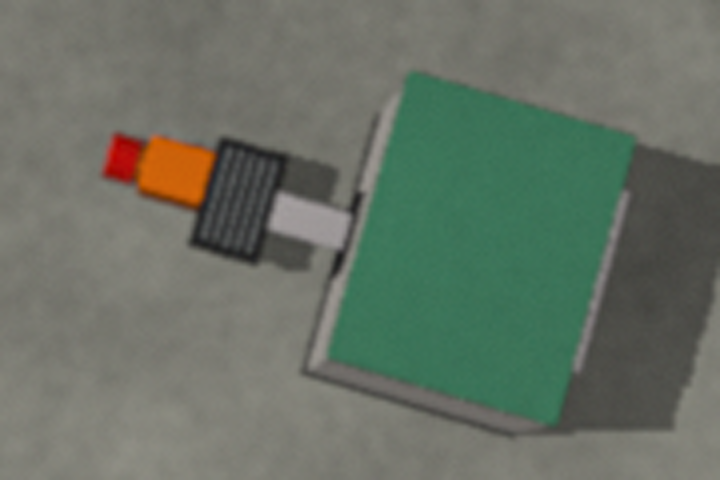

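The crop shows the body at x 140–215 and y 137–208, the cap at (122,157), the tread at (238,200) and the steel bar at (312,222). These agree with the measured poses.

```bash
cat >> h.py <<'E'
np.set_printoptions(precision=4,suppress=True)
bx=np.array([-.277,-.961,0]); by=np.array([.961,-.277,0]); zz=np.array([0,0,1.]); BC=np.array([.5455,-.2353,0])
b0=np.array([.255,.967,0]); TR=np.array([.642,.2015,0])
def ori(az,dip,flip=1):
    "tool pointing along azimuth az (deg), dip deg below horizontal, tool y horizontal"
    a,d=np.deg2rad([az,dip]); z=np.array([np.cos(a)*np.cos(d),np.sin(a)*np.cos(d),-np.sin(d)])
    y=flip*np.array([-np.sin(a),np.cos(a),0]); return np.c_[np.cross(y,z),y,z]
C=Rn.from_euler('z',90,degrees=True).as_matrix()
def wrist(R,j1,phi):
    return Rn.from_matrix(Rn.from_euler('y',-phi).as_matrix()@Rn.from_euler('z',-j1).as_matrix()@R@C.T).as_euler('ZYZ')
def cur():
    o=robot.get_obs(); return np.array(o['position']),Rn.from_quat(o['tool_rot']).as_matrix(),o
def plan(pos,R,off=0):
    "pos = target of point lying off behind the TCP; prints turn (tool axes) first, then shift in new tool axes"
    p,R0,o=cur(); rv=np.rad2deg(Rn.from_matrix(R0.T@R).as_rotvec()); s=R.T@(np.asarray(pos)+off*R[:,2]-p)
    print("turn",rv.round(2),"rows>=",np.ceil(np.abs(rv).max()/10.7),"then shift mm",(s*1000).round(1),"rows>=",np.ceil(np.linalg.norm(s)/.0625),
      "wrist",wrist(R,np.arctan2(pos[1],pos[0]),o['q'][1]+o['q'][2]).round(2),"q",o['q'].round(2))
E
python3 - <<'E'
from h import *
p,R,o=cur(); print(wrist(R,o['q'][0],o['q'][1]+o['q'][2]))
azb=np.rad2deg(np.arctan2(b0[1],b0[0]))
for f in(1,-1):
  G=ori(azb+180,45,f); print(f,G[:,1],[wrist(G,-.04,ph) for ph in(1.9,2.2)])
  U=ori(azb,45,-f)
  for az in (17,45,azb): print(az,[wrist(ori(az,45,-f),.3,ph) for ph in(1.9,2.2)])
D=ori(azb+180,90,1); plan([.614,-.02,.2],D); 
D=ori(azb+180,90,-1); plan([.614,-.02,.2],D); 
E
```

```text
[-0.      1.1814 -0.1785]
1 [ 0.9669 -0.255   0.    ] [array([-0.7654,  1.4867,  0.3839]), array([-0.8067,  1.2739,  0.5997])]
17 [array([-0.0053,  0.4562,  1.5779]), array([-0.015 ,  0.1562,  1.5879])]
45 [array([0.6151, 0.6086, 0.6885]), array([1.0178, 0.3981, 0.233 ])]
75.22727604048069 [array([0.8305, 0.9486, 0.1552]), array([ 1.0409,  0.7688, -0.164 ])]
-1 [-0.9669  0.255  -0.    ] [array([-0.7654,  1.4867, -2.7577]), array([-0.8067,  1.2739, -2.5419])]
17 [array([-0.0053,  0.4562, -1.5637]), array([-0.015 ,  0.1562, -1.5537])]
45 [array([ 0.6151,  0.6086, -2.4531]), array([ 1.0178,  0.3981, -2.9086])]
75.22727604048069 [array([ 0.8305,  0.9486, -2.9864]), array([1.0409, 0.7688, 2.9776])]
turn [-0.11  0.06 78.49] rows>= 8.0 then shift mm [-474.6  474.3   21.7] rows>= 11.0 wrist [-0.    1.18  0.23] q [ 0.93  0.53  1.43 -0.    1.18 -0.18]
turn [  -0.06   -0.11 -101.51] rows>= 10.0 then shift mm [ 474.6 -474.3   21.7] rows>= 11.0 wrist [-0.    1.18 -2.92] q [ 0.93  0.53  1.43 -0.    1.18 -0.18]
```

Call:
drive_tool:
  series:
    - [0, 0, 0, 0, 0, 9.8, 1]
    - [0, 0, 0, 0, 0, 9.8, 1]
    - [0, 0, 0, 0, 0, 9.8, 1]
    - [0, 0, 0, 0, 0, 9.8, 1]
  squeeze: 10

```text
time: 0.6
position: [0.2765, 0.56, 0.2219]
tool_rot: [0.543, 0.84, -0.001, -0.0]
ft_force: [-0.5, 1.0, -0.2]
grip_width: 0.087
```

Call:
drive_tool:
  series:
    - [0, 0, 0, 0, 0, 9.8, 1]
    - [0, 0, 0, 0, 0, 9.8, 1]
    - [0, 0, 0, 0, 0, 9.8, 1]
    - [0, 0, 0, 0, 0, 9.8, 1]

```text
time: 1.1
position: [0.2765, 0.56, 0.2219]
tool_rot: [0.793, 0.609, -0.001, 0.0]
ft_force: [-0.2, 0.4, 0.1]
grip_width: 0.0867
```

Call:
drive_tool:
  series:
    - [-0.043, 0.043, 0, 0, 0, 0, 1]
    - [-0.043, 0.043, 0, 0, 0, 0, 1]
    - [-0.043, 0.043, 0, 0, 0, 0, 1]
    - [-0.043, 0.043, 0, 0, 0, 0, 1]
    - [-0.043, 0.043, 0, 0, 0, 0, 1]

```text
time: 1.72
position: [0.4308, 0.2961, 0.2223]
tool_rot: [0.792, 0.611, -0.0, -0.0]
ft_force: [0.0, 0.7, -0.1]
grip_width: 0.0871
```

Call:
drive_tool:
  series:
    - [-0.043, 0.043, 0, 0, 0, 0, 1]
    - [-0.043, 0.043, 0, 0, 0, 0, 1]
    - [-0.043, 0.043, 0, 0, 0, 0, 1]
    - [-0.043, 0.043, 0, 0, 0, 0, 1]
    - [-0.043, 0.043, 0, 0, 0, 0, 1]

```text
time: 2.35
position: [0.5842, 0.0336, 0.2222]
tool_rot: [0.792, 0.611, -0.0, -0.0]
ft_force: [0.6, 0.1, 0.0]
grip_width: 0.0869
```

```bash
python3 - <<'E'
from h import *
p,R,o=cur(); print(p,R,o['q'],o['time'])
E
```

```text
[0.5842 0.0336 0.2222] [[ 0.2538  0.9672 -0.0007]
 [ 0.9672 -0.2538  0.0003]
 [ 0.0002 -0.0007 -1.    ]] [-0.1336  0.4743  1.5351  0.0003  1.1329  0.1229] 2.35
```

```bash
python3 - <<'E'
from h import *
m=robot.camera_model("wrist"); im,d=robot.camera("wrist"); cv2.imwrite("pics/w1.png",im)
o=blob(im,(6,180,60),(18,255,255)); r=rect(plane(m,o,.04)); print("orange",r,cv2.boxPoints(r))
c=blob(im,(0,150,50),(5,255,255)); print("cap z.02",cv2.boxPoints(rect(plane(m,c,.02))))
E
```

```text
orange ((610.5432739257812, -39.9637451171875), (59.289947509765625, 40.21659851074219), 73.56867980957031) [[582.8707 -62.7101]
 [621.4448 -74.086 ]
 [638.2159 -17.2174]
 [599.6418  -5.8415]]
cap z.02 [[255.6217 265.8907]
 [290.2606 233.8311]
 [312.2698 257.6112]
 [277.631  289.6707]]
```

View pics/w1.png

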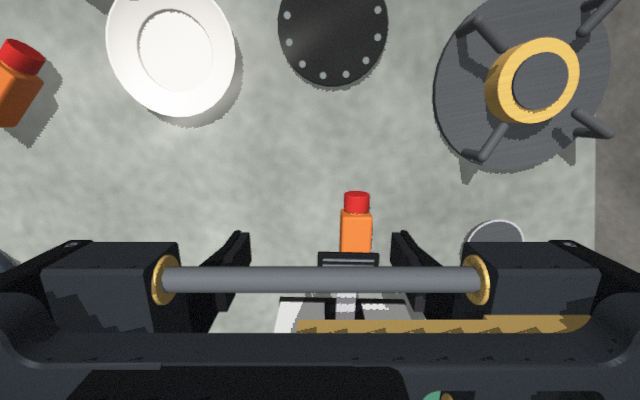

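The wrist view shows the bottle at (356,225), cap up at (356,202), with the tread at (348,260). The fingers straddle it with room on both sides.

```bash
python3 - <<'E'
from h import *
G=ori(74.8+180,45,1)
plan(np.array([.6128,-.036,.026])-.09*G[:,2],G,.019)
E
```

```text
turn [  0.52 -44.75   0.06] rows>= 5.0 then shift mm [100.9  38.6 106. ] rows>= 3.0 wrist [-0.75  1.47  0.52] q [-0.14  0.48  1.53 -0.01  1.13  0.12]
```

Call:
drive_tool:
  series:
    - [0, 0, 0, 0.1, -9, 0, 1]
    - [0, 0, 0, 0.1, -9, 0, 1]
    - [0, 0, 0, 0.1, -9, 0, 1]
    - [0, 0, 0, 0.1, -9, 0, 1]
    - [0, 0, 0, 0.1, -8.8, 0, 1]

```text
time: 3.02
position: [0.5838, 0.0361, 0.2226]
tool_rot: [0.731, 0.564, -0.306, 0.231]
ft_force: [0.2, -0.7, -0.8]
grip_width: 0.0874
```

Call:
drive_tool:
  series:
    - [0.025, 0.01, 0.025, 0, 0, 0, 1]
    - [0.025, 0.01, 0.025, 0, 0, 0, 1]
    - [0.025, 0.01, 0.025, 0, 0, 0, 1]
    - [0.025, 0.01, 0.025, 0, 0, 0, 1]
    - [0, 0, 0, 0, 0, 0, 1]

```text
time: 3.65
position: [0.6193, 0.0255, 0.0775]
tool_rot: [0.731, 0.565, -0.307, 0.228]
ft_force: [0.2, 0.5, 0.1]
grip_width: 0.0871
```

```bash
python3 - <<'E'
from h import *
G=ori(74.8+180,45,1)
plan(np.array([.6128,-.036,.026]),G,.019); print(cur()[0])
E
```

```text
turn [-0.38 -0.06  0.78] rows>= 1.0 then shift mm [-6.8  9.8 98.6] rows>= 2.0 wrist [-0.82  1.24  0.62] q [ 0.18  0.93  1.31 -0.71  1.37  0.75]
[0.6193 0.0255 0.0775]
```

Call:
drive_tool:
  series:
    - [-0.003, 0.005, 0.02, 0, 0, 0.8, 1]
    - [-0.003, 0.005, 0.02, 0, 0, 0, 1]
    - [0, 0, 0.02, 0, 0, 0, 1]
    - [0, 0, 0, 0, 0, 0, 1]

```text
time: 4.15
position: [0.617, -0.0234, 0.0414]
tool_rot: [0.736, 0.559, -0.304, 0.23]
ft_force: [-0.6, 0.1, -0.1]
grip_width: 0.087
```

```bash
python3 - <<'E'
from h import *
G=ori(74.8+180,45,1)
plan(np.array([.6128,-.036,.026]),G,.019); print(cur()[0])
E
```

```text
turn [-0.33 -0.13 -0.22] rows>= 1.0 then shift mm [ 1.5 -0.8 39.2] rows>= 1.0 wrist [-0.84  1.18  0.69] q [ 0.11  0.96  1.36 -0.76  1.27  0.78]
[ 0.617  -0.0234  0.0414]
```

Call:
drive_tool:
  series:
    - [0, 0, 0.019, 0, 0, 0, 1]
    - [0.001, 0, 0.019, 0, 0, 0, 1]
    - [0, 0, 0, 0, 0, 0, 1]
    - [0, 0, 0, 0, 0, 0, 0.3]
    - [0, 0, 0, 0, 0, 0, 0]
  squeeze: 12

```text
time: 4.78
position: [0.6124, -0.0464, 0.0152]
tool_rot: [0.736, 0.56, -0.302, 0.232]
ft_force: [-0.2, 0.1, 0.1]
grip_width: 0.0743
```

Call:
drive_tool:
  series:
    - [0, 0, 0, 0, 0, 0, 0]
    - [0, 0, 0, 0, 0, 0, 0]
    - [0, 0, 0, 0, 0, 0, 0]

```text
time: 5.15
position: [0.612, -0.0466, 0.0149]
tool_rot: [0.736, 0.56, -0.303, 0.232]
ft_force: [0.6, -0.9, 0.2]
grip_width: 0.0452
```

```bash
python3 - <<'E'
from h import *
G=ori(74.8+180,45,1)
plan(np.array([.6128,-.036,.026]),G,.019); p,R,o=cur(); print(p,o['grip_width'],o['ft_force'])
# pull: 60mm along b0 ; in tool axes
print("pull",R.T@(b0*.08),"up",R.T@(zz*.1))
E
```

```text
turn [-0.07 -0.2  -0.25] rows>= 1.0 then shift mm [-0.4 -2.   3.7] rows>= 1.0 wrist [-0.86  1.14  0.74] q [ 0.07  0.99  1.39 -0.79  1.21  0.81]
[ 0.612  -0.0466  0.0149] 0.04515489756876867 [ 0.5701 -0.9319  0.2269]
pull [ 0.0568 -0.0009 -0.0564] up [-0.0705  0.0002 -0.071 ]
```

Call:
drive_tool:
  series:
    - [0, 0, 0, 0, 0, 0, 0]
    - [0, 0, 0, 0, 0, 0, 0]
    - [0, 0, 0, 0, 0, 0, 0]

```text
time: 5.52
position: [0.6119, -0.0467, 0.0149]
tool_rot: [0.736, 0.56, -0.303, 0.232]
ft_force: [-0.2, 1.6, 0.2]
grip_width: 0.0401
```

Call:
drive_tool:
  series:
    - [0.014, 0, -0.014, 0, 0, 0, 0]
    - [0.014, 0, -0.014, 0, 0, 0, 0]
    - [0.014, 0, -0.014, 0, 0, 0, 0]
    - [0.014, 0, -0.014, 0, 0, 0, 0]
    - [0, 0, 0, 0, 0, 0, 0]

```text
time: 6.15
position: [0.6339, 0.0319, 0.0149]
tool_rot: [0.735, 0.561, -0.302, 0.232]
ft_force: [0.5, 0.7, -0.7]
grip_width: 0.0397
```

Call:
drive_tool:
  series:
    - [-0.02, 0, -0.02, 0, 0, 0, 0]
    - [-0.025, 0, -0.025, 0, 0, 0, 0]
    - [-0.025, 0, -0.025, 0, 0, 0, 0]
    - [-0.025, 0, -0.025, 0, 0, 0, 0]
    - [0, 0, 0, 0, 0, 0, 0]

```text
time: 6.78
position: [0.6342, 0.029, 0.1524]
tool_rot: [0.737, 0.559, -0.3, 0.233]
ft_force: [0.7, 0.4, -0.9]
grip_width: 0.0401
```

```bash
python3 - <<'E'
from h import *
p,R,o=cur(); print(p,o['grip_width'],o['ft_force'],o['q'])
im,d=robot.camera("side"); cv2.imwrite("pics/s2.png",cv2.resize(im[80:280,180:500],None,fx=2,fy=2))
# upright: base at trivet centre; grasp point ~62 along axis, 6 off the axis
U=ori(74.8,45,-1); print((R.T@U).round(3))
g=TR+np.array([0,0,.008+.062+.03]); plan(g,U,.019)
E
```

```text
[0.6342 0.029  0.1524] 0.04010725976727928 [ 0.6602  0.4399 -0.9015] [ 0.1774  0.8437  1.2533 -0.6936  1.4719  0.677 ]
[[ 0.006  0.009  1.   ]
 [ 0.002  1.    -0.009]
 [-1.     0.002  0.006]]
turn [ 0.26 89.71 -0.3 ] rows>= 9.0 then shift mm [ 83.8 -36.5 173.9] rows>= 4.0 wrist [ 0.96  0.81 -0.04] q [ 0.18  0.85  1.26 -0.69  1.47  0.68]
```

View pics/s2.png

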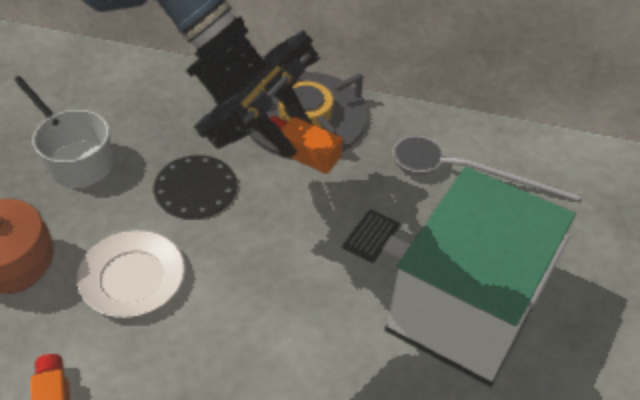

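The side view shows the bottle held across the jaws, clear of the pedal. The tread is free at (372,235) in the crop.

Call:
drive_tool:
  series:
    - [0, 0, 0, 0, 10, 0, 0]
    - [0, 0, 0, 0, 10, 0, 0]
    - [0, 0, 0, 0, 10, 0, 0]
    - [0, 0, 0, 0, 10, 0, 0]
    - [0, 0, 0, 0, 10, 0, 0]

```text
time: 7.45
position: [0.6316, 0.0293, 0.1482]
tool_rot: [0.795, 0.605, 0.038, -0.029]
ft_force: [-0.3, -0.2, -0.8]
grip_width: 0.0397
```

Call:
drive_tool:
  series:
    - [0, 0, 0, 0, 10, 0, 0]
    - [0, 0, 0, 0, 10, 0, 0]
    - [0, 0, 0, 0, 10, 0, 0]
    - [0, 0, 0, 0, 9.7, 0, 0]
    - [0, 0, 0, 0, 0, 0, 0]

```text
time: 8.07
position: [0.6308, 0.0271, 0.1456]
tool_rot: [0.738, 0.557, 0.302, -0.233]
ft_force: [0.5, -0.0, -1.1]
grip_width: 0.0399
```

```bash
python3 - <<'E'
from h import *
p,R,o=cur(); print(p,o['grip_width'],o['ft_force'],o['q'])
for n in("side","top"):
  m=robot.camera_model(n); im,d=robot.camera(n); cv2.imwrite(f"pics/{n}3.png",im)
im=cv2.imread("pics/side3.png"); cv2.imwrite("pics/s3.png",cv2.resize(im[60:260,220:460],None,fx=3,fy=3))
U=ori(74.8,45,-1)
g=TR+np.array([0,0,.008+.062+.03]); plan(g,U,.019)
E
```

```text
[0.6308 0.0271 0.1456] 0.039870742407078434 [ 0.5173 -0.034  -1.1171] [-0.4907  0.7208  1.6163  0.8382  1.1818 -0.6991]
turn [ 0.15  0.21 -0.25] rows>= 1.0 then shift mm [ 85.4 -35.4 172.5] rows>= 4.0 wrist [ 1.17  0.7  -0.33] q [-0.49  0.72  1.61  0.84  1.18 -0.7 ]
```

View pics/s3.png

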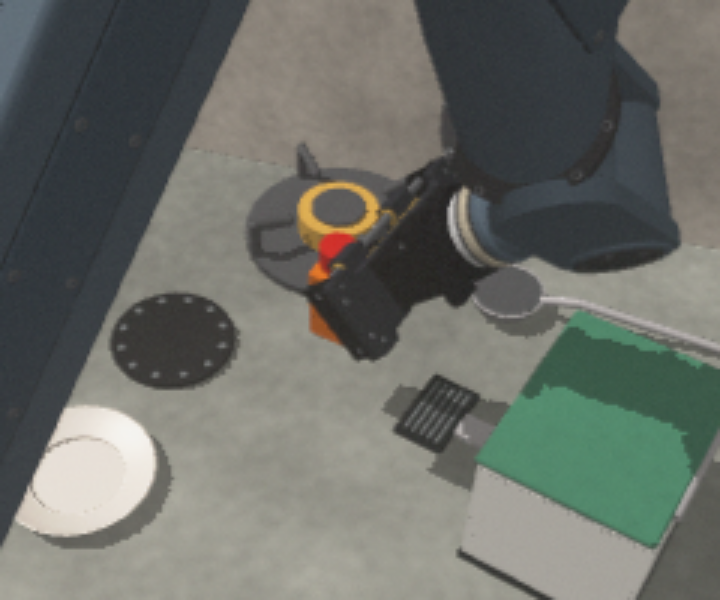

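The bottle is upright in the jaws at about (335,285), with the red cap on top. Next I work out the placing from the base's offset in the tool frame and check it against the cap seen in two views.

```bash
python3 - <<'E'
from h import *
p,R,o=cur(); bt=np.array([-.0392,0,.032]); print("base now",p+R@bt, "axis",)
Rg=Rn.from_quat([.736,.56,-.303,.232]).as_matrix(); at=Rg.T@np.array([.262,.965,0]); at[1]=0; at/=np.linalg.norm(at); print("axis world",R@at)
print("predicted cap top",p+R@(bt+.104*at))
rays=[]
for n in("side","top"):
  im=cv2.imread(f"pics/{n}3.png"); m=robot.camera_model(n)
  px=(220,60,460,260) if n=="side" else (290,120,400,230)
  c=blob(im,(0,150,50),(5,255,255),px); u=c.mean(0); print(n,u,cv2.contourArea(c))
  a=plane(m,u,0.)[0]; cc=-m['R'].T@m['t']; d=(a-cc)/np.linalg.norm(a-cc); rays.append((cc,d))
A=sum(np.eye(3)-np.outer(d,d) for c,d in rays); bb=sum((np.eye(3)-np.outer(d,d))@c for c,d in rays); print("cap blob tri",np.linalg.solve(A,bb))
s=TR+np.array([0,0,.008])-(p+R@bt); print("world shift",s); print("horizontal, tool",R.T@(s*[1,1,0]),"down 1mm tool",R.T@[0,0,-.001])
E
```

```text
base now [0.6305 0.0242 0.0978] axis
axis world [0.0029 0.0057 1.    ]
predicted cap top [0.6308 0.0248 0.2018]
side [330.5882 142.5882] 57.0
top [319.4865 153.7027] 121.5
cap blob tri [0.6309 0.0253 0.1911]
world shift [ 0.0115  0.1773 -0.0898]
horizontal, tool [ 0.1234 -0.0362  0.1226] down 1mm tool [-0.0007  0.      0.0007]
```

Call:
drive_tool:
  series:
    - [0.031, -0.009, 0.031, 0, 0, 0, 0]
    - [0.031, -0.009, 0.031, 0, 0, 0, 0]
    - [0.031, -0.009, 0.031, 0, 0, 0, 0]
    - [0.031, -0.009, 0.03, 0, 0, 0, 0]
    - [0, 0, 0, 0, 0, 0, 0]

```text
time: 8.8
position: [0.6423, 0.2126, 0.1508]
tool_rot: [0.733, 0.563, 0.303, -0.231]
ft_force: [-0.3, 0.0, -0.7]
grip_width: 0.0399
```

Call:
drive_tool:
  series:
    - [-0.014, 0, 0.014, 0, 0, 0, 0]
    - [-0.014, 0, 0.014, 0, 0, 0, 0]
    - [-0.014, 0, 0.014, 0, 0, 0, 0]
    - [-0.014, 0, 0.014, 0, 0, 0, 0]
    - [0, 0, 0, 0, 0, 0, 0]

```text
time: 9.43
position: [0.6438, 0.2072, 0.0697]
tool_rot: [0.735, 0.56, 0.303, -0.231]
ft_force: [-0.8, 0.2, -0.7]
grip_width: 0.04
```

```bash
python3 - <<'E'
from h import *
p,R,o=cur(); bt=np.array([-.0392,0,.032]); print(o['ft_force'],"base now",p+R@bt,o['q'],o['time'])
s=TR+np.array([0,0,.008])-(p+R@bt); print("world shift",s); print("tool",R.T@s)
Rg=Rn.from_quat([.736,.56,-.303,.232]).as_matrix(); at=Rg.T@np.array([.262,.965,0]); at[1]=0; print("axis world",R@at)
U=ori(74.8,45,-1); plan(p,U)
E
```

```text
[-0.8333  0.1655 -0.7126] base now [0.6424 0.2022 0.0193] [-0.191   0.8339  1.6725  1.0788  0.9229 -0.7352] 9.425
world shift [-0.0004 -0.0007 -0.0113]
tool [-0.0085 -0.0002  0.0075]
axis world [0.0014 0.0056 0.9999]
turn [ 0.15  0.18 -0.13] rows>= 1.0 then shift mm [0. 0. 0.] rows>= 0.0 wrist [ 1.39  0.65 -0.6 ] q [-0.19  0.83  1.67  1.08  0.92 -0.74]
```

Call:
drive_tool:
  series:
    - [-0.003, 0, 0.003, 0, 0, 0, 0]
    - [-0.002, 0, 0.002, 0, 0, 0, 0]
    - [-0.001, 0, 0.001, 0, 0, 0, 0]
    - [0, 0, 0, 0, 0, 0, 0]

```text
time: 9.93
position: [0.6446, 0.2069, 0.0622]
tool_rot: [0.735, 0.56, 0.304, -0.23]
ft_force: [-0.2, 0.6, -0.7]
grip_width: 0.0398
```

Call:
drive_tool:
  series:
    - [-0.001, 0, 0.001, 0, 0, 0, 0]
    - [0, 0, 0, 0, 0, 0, 0]

```text
time: 10.18
position: [0.6449, 0.207, 0.0614]
tool_rot: [0.735, 0.56, 0.305, -0.231]
ft_force: [-0.2, -0.5, 3.0]
grip_width: 0.0399
```

Call:
drive_tool:
  series:
    - [-0.001, 0, 0.001, 0, 0, 0, 0]
    - [0, 0, 0, 0, 0, 0, 0]

```text
time: 10.42
position: [0.6451, 0.2071, 0.0613]
tool_rot: [0.735, 0.56, 0.306, -0.231]
ft_force: [-2.3, -3.0, 8.8]
grip_width: 0.04
```

Call:
drive_tool:
  series:
    - [0.001, 0, -0.001, 0, 0, 0, 0]
    - [0, 0, 0, 0, 0, 0, 0.7]
    - [0, 0, 0, 0, 0, 0, 0.8]
    - [0, 0, 0, 0, 0, 0, 0.8]
    - [0, 0, 0, 0, 0, 0, 0.8]

```text
time: 11.05
position: [0.6444, 0.207, 0.0604]
tool_rot: [0.735, 0.56, 0.304, -0.231]
ft_force: [-0.6, 0.1, 0.4]
grip_width: 0.0674
```

Call:
drive_tool:
  series:
    - [0, 0, 0, 0, 0, 0, 0.8]
    - [0, 0, -0.02, 0, 0, 0, 0.8]
    - [0, 0, -0.04, 0, 0, 0, 0.8]
    - [0, 0, -0.05, 0, 0, 0, 0.8]
    - [0, 0, -0.05, 0, 0, 0, 0.8]

```text
time: 11.68
position: [0.6136, 0.0963, 0.1757]
tool_rot: [0.735, 0.56, 0.304, -0.23]
ft_force: [1.0, 0.3, -1.1]
grip_width: 0.0696
```

```bash
python3 - <<'E'
from h import *
p,R,o=cur(); print(p,o['q'],o['grip_width'])
ims=[]
for n in("side","top"):
  im,d=robot.camera(n); cv2.imwrite(f"pics/{n}4.png",im)
  ims.append(cv2.resize(im[110:230,190:350] if n=="top" else im[90:230,210:370],(600,450 if n=="top" else 525))[:450])
cv2.imwrite("pics/c4.png",np.hstack(ims)[:, :][::1, ::1] if 0 else cv2.resize(np.hstack(ims),(800,300)))
D=ori(254.2,90,1); plan(BC-.155*bx+zz*.12,D)
E
```

```text
[0.6136 0.0963 0.1757] [-0.3947  0.6409  1.6933  0.8862  1.1286 -0.6578] 0.0696069200230873
turn [  0.56 -44.83   0.3 ] rows>= 5.0 then shift mm [-180.7   21.9   58.3] rows>= 4.0 wrist [-0.    0.81  0.13] q [-0.4   0.64  1.69  0.89  1.13 -0.66]
```

View pics/c4.png

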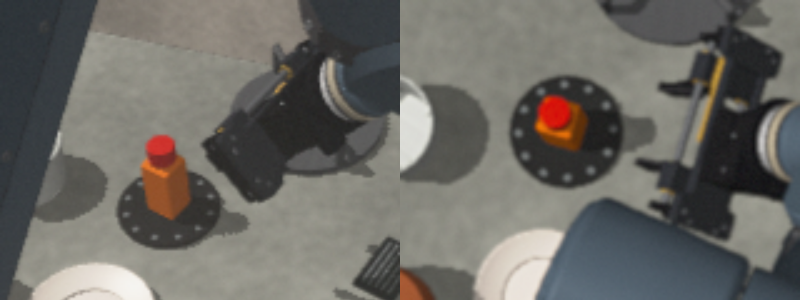

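The bottle stands upright in the middle of the trivet, in both the side view (left) and the top view (right). Next is the pedal.

Call:
drive_tool:
  series:
    - [0, 0, 0, 0, -9, 0, 0]
    - [0, 0, 0, 0, -9, 0, 0]
    - [0, 0, 0, 0, -9, 0, 0]
    - [0, 0, 0, 0, -9, 0, 0]
    - [0, 0, 0, 0.5, -8.8, 0.3, 0]

```text
time: 12.4
position: [0.6137, 0.0983, 0.1745]
tool_rot: [0.797, 0.604, -0.003, -0.002]
ft_force: [0.8, 0.2, -1.2]
grip_width: 0.0276
```

Call:
drive_tool:
  series:
    - [-0.045, 0.005, 0.01, 0, 0, 0, 0]
    - [-0.045, 0.005, 0.01, 0, 0, 0, 0]
    - [-0.045, 0.006, 0.01, 0, 0, 0, 0]
    - [-0.045, 0.006, 0.01, 0, 0, 0, 0]
    - [0, 0, 0, 0, 0, 0, 0]

```text
time: 13.02
position: [0.5851, -0.0835, 0.1324]
tool_rot: [0.798, 0.602, -0.002, -0.004]
ft_force: [-0.1, 0.4, 0.4]
grip_width: 0.0004
```

```bash
python3 - <<'E'
from h import *
p,R,o=cur(); print(p,o['q'],o['grip_width'],o['ft_force'])
D=ori(254,90,1); plan(BC-.155*bx+zz*.0535,D)
E
```

```text
[ 0.5851 -0.0835  0.1324] [-0.3312  0.6006  1.5944  0.0011  0.9564 -0.0534] 0.0003950256649107195 [-0.102   0.368   0.3525]
turn [-0.56 -0.08  0.05] rows>= 1.0 then shift mm [-1.8  4.  78.9] rows>= 2.0 wrist [-0.    0.95  0.13] q [-0.33  0.6   1.59  0.    0.96 -0.05]
```

Call:
drive_tool:
  series:
    - [-0.001, 0.002, 0.025, 0, 0, 0, 0]
    - [-0.001, 0.002, 0.025, 0, 0, 0, 0]
    - [0, 0, 0.02, 0, 0, 0, 0]
    - [0, 0, 0.008, 0, 0, 0, 0]
    - [0, 0, 0.008, 0, 0, 0, 0]

```text
time: 13.65
position: [0.5885, -0.0823, 0.0489]
tool_rot: [0.797, 0.604, -0.002, -0.004]
ft_force: [-5.2, 2.8, 16.9]
grip_width: 0.0006
```

Call:
drive_tool:
  series:
    - [0, 0, 0.008, 0, 0, 0, 0]
    - [0, 0, 0.008, 0, 0, 0, 0]
    - [0, 0, 0.006, 0, 0, 0, 0]
    - [0, 0, 0, 0, 0, 0, 0]

```text
time: 14.15
position: [0.5885, -0.0839, 0.0279]
tool_rot: [0.797, 0.604, -0.002, -0.003]
ft_force: [-4.4, -2.6, 10.7]
grip_width: 0.0006
```

Call:
drive_tool:
  series:
    - [0, 0, 0.003, 0, 0, 0, 0]
    - [0, 0, 0.003, 0, 0, 0, 0]
    - [0, 0, 0, 0, 0, 0, 0]

```text
time: 14.52
position: [0.5893, -0.0842, 0.0225]
tool_rot: [0.797, 0.604, -0.002, -0.002]
ft_force: [-4.3, -2.7, 12.8]
grip_width: 0.0006
```

Call:
drive_tool:
  series:
    - [0, 0, 0.003, 0, 0, 0, 0]
    - [0, 0, 0, 0, 0, 0, 0]

```text
time: 14.78
position: [0.5893, -0.0844, 0.0216]
tool_rot: [0.797, 0.605, -0.002, -0.002]
ft_force: [-8.5, -2.9, 26.3]
grip_width: 0.0006
```

Call:
drive_tool:
  series:
    - [0, 0, 0.002, 0, 0, 0, 0]
    - [0, 0, 0, 0, 0, 0, 0]

```text
time: 15.02
position: [0.5893, -0.0844, 0.0212]
tool_rot: [0.796, 0.605, -0.002, -0.002]
ft_force: [-10.3, -1.7, 36.3]
grip_width: 0.0005
```

The force climbed from 13 to 36 N with almost no further travel, so the pedal is at its stop. I release it and look.

Call:
drive_tool:
  series:
    - [0, 0, -0.02, 0, 0, 0, 0]
    - [0, 0, -0.03, 0, 0, 0, 0]
    - [0, 0, -0.05, 0, 0, 0, 0.8]
    - [0, 0, -0.06, 0, 0, 0, 0.8]
    - [0, 0, -0.04, 0, 0, 0, 0.8]

```text
time: 15.65
position: [0.5914, -0.0839, 0.2184]
tool_rot: [0.797, 0.604, -0.0, -0.001]
ft_force: [0.5, -1.0, -0.9]
grip_width: 0.0227
```

```bash
python3 - <<'E'
from h import *
p,R,o=cur(); print(p,o['q'],o['grip_width'],o['ft_force'])
for n in("side","top"):
  im,d=robot.camera(n); cv2.imwrite(f"pics/{n}5.png",im); np.save(f"pics/{n}5.npy",d)
a=cv2.imread("pics/top5.png")[110:260,220:480]; b=cv2.imread("pics/side5.png")[80:290,230:500]
cv2.imwrite("pics/c5.png",np.vstack([cv2.resize(a,(520,300)),cv2.resize(b,(520,300))]))
# bottle cap on trivet
for n,bx_ in(("top",(225,120,290,190)),("side",(250,120,303,195))):
  m=robot.camera_model(n); im=cv2.imread(f"pics/{n}4.png")
  c=blob(im,(0,150,50),(5,255,255),bx_); P=plane(m,c,.112); print(n,cv2.contourArea(c),P.mean(0),P.min(0),P.max(0))
E
```

```text
[ 0.5914 -0.0839  0.2184] [-0.3286  0.4955  1.5074  0.0017  1.1409 -0.056 ] 0.02269270606050241 [ 0.5343 -0.9585 -0.9002]
top 114.0 [0.6449 0.2032 0.112 ] [0.6265 0.1878 0.112 ] [0.6613 0.2199 0.112 ]
side 101.0 [0.6358 0.1967 0.112 ] [0.6112 0.1779 0.112 ] [0.6604 0.2161 0.112 ]
```

View pics/c5.png

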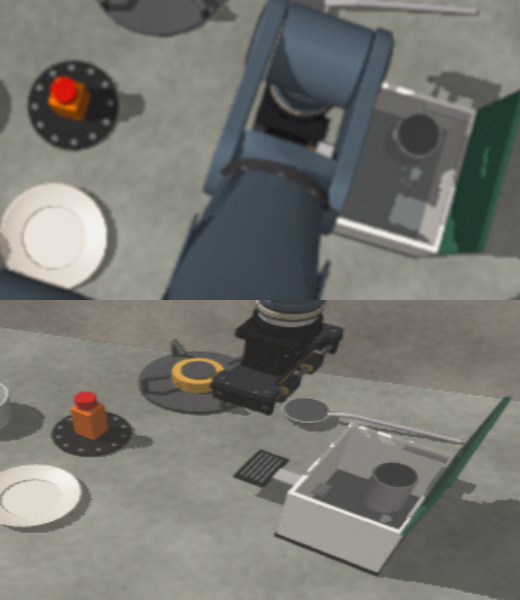

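The lid stands open at the right of both views. The tin stands at the far side of the bin at (418,133), the free space is nearest the robot, and the bottle is upright on the trivet.

```bash
python3 - <<'E'
from h import *
D=ori(254,90,1); plan([.644,.202,.0885],D)
for n,px in(("top",(429,176.5)),("side",(230+397*270/520,80+172*.7))):
  P=plane(robot.camera_model(n),px,.092)[0]; print("tin top",P,"bin xy",(P-BC)@bx,(P-BC)@by)
E
```

```text
turn [ 0.33 -0.08  0.34] rows>= 1.0 then shift mm [289.4 -30.8 132.4] rows>= 6.0 wrist [-0.    1.14  0.58] q [-0.33  0.49  1.5   0.    1.14 -0.06]
tin top [ 0.594 -0.268  0.092] bin xy 0.017955854146309517 0.055626586733049925
tin top [ 0.6001 -0.2714  0.092 ] bin xy 0.019605663893182527 0.06244364554443441
```

Call:
drive_tool:
  series:
    - [0.058, -0.006, 0, 0, 0, 0, 0.8]
    - [0.058, -0.006, 0, 0, 0, 0, 0.8]
    - [0.058, -0.006, 0, 0, 0, 0, 0.8]
    - [0.058, -0.006, 0, 0, 0, 0, 0.8]
    - [0.057, -0.007, 0, 0, 0, 0, 0.8]

```text
time: 16.38
position: [0.6381, 0.2047, 0.2146]
tool_rot: [0.797, 0.604, -0.002, -0.004]
ft_force: [0.3, -1.2, -0.5]
grip_width: 0.0694
```

Call:
drive_tool:
  series:
    - [0, 0, 0.04, 0, 0, 0, 0.8]
    - [0, 0, 0.03, 0, 0, 0, 0.8]
    - [0, 0, 0, 0, 0, 0, 0.8]

```text
time: 16.75
position: [0.6352, 0.2029, 0.1418]
tool_rot: [0.797, 0.604, -0.005, -0.005]
ft_force: [-0.1, -0.4, 0.6]
grip_width: 0.0699
```

```bash
python3 - <<'E'
from h import *
D=ori(254,90,1); plan([.644,.202,.0885],D)
m=robot.camera_model("wrist"); im,d=robot.camera("wrist"); cv2.imwrite("pics/w6.png",im)
for lo,hi,z in(((0,150,40),(5,255,255),.112),((6,180,40),(18,255,255),.086)):
  c=blob(im,lo,hi); P=plane(m,c,z); print(cv2.contourArea(c),cv2.boundingRect(c),P.min(0),P.max(0))
E
```

```text
turn [-0.82  0.08  0.35] rows>= 1.0 then shift mm [ 1.6  8.8 53.3] rows>= 1.0 wrist [0.   1.08 0.58] q [0.14 0.68 1.38 0.01 1.1  0.41]
1763.5 (310, 198, 46, 50) [0.626  0.1867 0.112 ] [0.6592 0.2249 0.112 ]
890.5 (307, 174, 50, 62) [0.6199 0.1906 0.086 ] [0.6652 0.2389 0.086 ]
```

Call:
drive_tool:
  series:
    - [0.002, 0.007, 0.01, -0.8, 0, 0.3, 0.8]
    - [0, 0, 0.02, 0, 0, 0, 0.8]
    - [0, 0, 0.022, 0, 0, 0, 0.8]
    - [0, 0, 0, 0, 0, 0, 0.8]

```text
time: 17.3
position: [0.6439, 0.2021, 0.0907]
tool_rot: [0.799, 0.602, 0.001, 0.001]
ft_force: [-1.2, 0.3, 0.1]
grip_width: 0.0694
```

Call:
drive_tool:
  series:
    - [0, 0, 0, 0, 0, 0, 0.3]
    - [0, 0, 0, 0, 0, 0, 0.3]
    - [0, 0, 0, 0, 0, 0, 0]
    - [0, 0, 0, 0, 0, 0, 0]
    - [0, 0, 0, 0, 0, 0, 0]
  squeeze: 12

```text
time: 17.92
position: [0.6458, 0.2027, 0.0935]
tool_rot: [0.799, 0.602, 0.003, 0.002]
ft_force: [0.0, -0.2, 1.7]
grip_width: 0.0332
```

Call:
drive_tool:
  series:
    - [0, 0, 0, 0, 0, 0, 0]
    - [0, 0, 0, 0, 0, 0, 0]

```text
time: 18.18
position: [0.6458, 0.2027, 0.0934]
tool_rot: [0.799, 0.602, 0.003, 0.002]
ft_force: [-0.2, -0.1, 2.9]
grip_width: 0.0333
```

Call:
drive_tool:
  series:
    - [0, 0, -0.02, 0, 0, 0, 0]
    - [0, 0, -0.04, 0, 0, 0, 0]
    - [0, 0, -0.045, 0, 0, 0, 0]
    - [0, 0, -0.045, 0, 0, 0, 0]
    - [0, 0, -0.045, 0, 0, 0, 0]

```text
time: 18.8
position: [0.6441, 0.2027, 0.2908]
tool_rot: [0.799, 0.602, 0.003, 0.003]
ft_force: [1.4, 0.3, -1.3]
grip_width: 0.0338
```

```bash
python3 - <<'E'
from h import *
p,R,o=cur(); print(p,o['grip_width'],o['ft_force'],o['q'])
D=ori(254,90,1); plan(BC-.010*bx-.042*by+zz*.285,D)
E
```

```text
[0.6441 0.2027 0.2908] 0.0337610552722379 [ 1.4237  0.2528 -1.2976] [ 0.1403  0.5344  1.2206 -0.0013  1.3786  0.4198]
turn [ 0.45 -0.12 -0.  ] rows>= 1.0 then shift mm [-438.1  -16.1    5.8] rows>= 8.0 wrist [-0.    1.39 -0.12] q [ 0.14  0.53  1.22 -0.    1.38  0.42]
```

Call:
drive_tool:
  series:
    - [-0.055, -0.002, 0, 0, 0, 0, 0]
    - [-0.055, -0.002, 0, 0, 0, 0, 0]
    - [-0.055, -0.002, 0, 0, 0, 0, 0]
    - [-0.055, -0.002, 0, 0, 0, 0, 0]
    - [-0.055, -0.002, 0, 0, 0, 0, 0]

```text
time: 19.42
position: [0.5583, -0.0605, 0.2889]
tool_rot: [0.799, 0.602, 0.003, 0.003]
ft_force: [0.9, -0.1, -1.4]
grip_width: 0.0333
```

Call:
drive_tool:
  series:
    - [-0.055, -0.002, 0, 0, 0, 0, 0]
    - [-0.055, -0.002, 0, 0, 0, 0, 0]
    - [-0.053, -0.002, 0, 0, 0, 0, 0]
    - [0, 0, 0, 0, 0, 0, 0]

```text
time: 19.92
position: [0.5073, -0.2176, 0.2884]
tool_rot: [0.8, 0.6, 0.003, 0.003]
ft_force: [0.1, 0.3, -0.8]
grip_width: 0.0338
```

```bash
python3 - <<'E'
from h import *
p,R,o=cur(); print(p,o['grip_width'],o['ft_force'],o['q'])
D=ori(254,90,1); plan(BC-.010*bx-.042*by+zz*.285,D)
a,_=robot.camera("side"); cv2.imwrite("pics/s7.png",cv2.resize(a[40:290,220:520],None,fx=2.4,fy=2.4))
E
```

```text
[ 0.5073 -0.2176  0.2884] 0.033757292922411836 [ 0.0538  0.2941 -0.7638] [-0.6092  0.352   1.5411  0.003   1.2404 -0.3253]
turn [ 0.49 -0.   -0.32] rows>= 1.0 then shift mm [ 3.6 -0.4  3.4] rows>= 1.0 wrist [-0.    1.25 -0.12] q [-0.61  0.35  1.54  0.    1.24 -0.33]
```

View pics/s7.png

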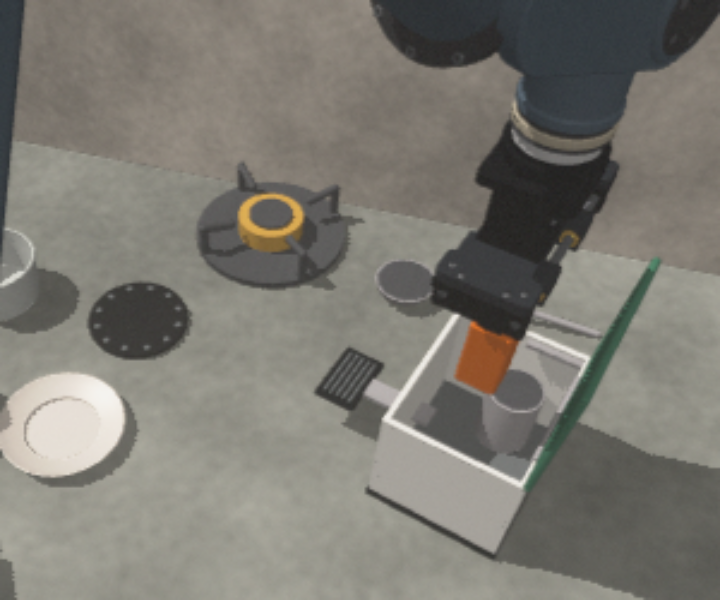

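The upright bottle hangs over the bin at (487,355). The lid stands open well behind the hand, and the tin is to one side. I lower it.

Call:
drive_tool:
  series:
    - [0.003, 0, 0.04, 0.4, 0, 0, 0]
    - [0, 0, 0.04, 0, 0, 0, 0]
    - [0, 0, 0.04, 0, 0, 0, 0]
    - [0, 0, 0.035, 0, 0, 0, 0]
    - [0, 0, 0.02, 0, 0, 0, 0]

```text
time: 20.6
position: [0.5092, -0.2086, 0.111]
tool_rot: [0.798, 0.603, 0.0, -0.002]
ft_force: [-0.2, 0.1, -0.7]
grip_width: 0.0332
```

Call:
drive_tool:
  series:
    - [0, 0, 0.006, 0, 0, 0, 0]
    - [0, 0, 0.003, 0, 0, 0, 0]
    - [0, 0, 0, 0, 0, 0, 0]

```text
time: 20.98
position: [0.5101, -0.2108, 0.1042]
tool_rot: [0.798, 0.602, 0.001, 0.0]
ft_force: [0.2, -0.2, 0.2]
grip_width: 0.0339
```

Call:
drive_tool:
  series:
    - [0, 0, 0.002, 0, 0, 0, 0]
    - [0, 0, 0, 0, 0, 0, 0]

```text
time: 21.22
position: [0.5095, -0.211, 0.1017]
tool_rot: [0.799, 0.602, 0.001, -0.0]
ft_force: [0.5, -0.1, -0.9]
grip_width: 0.0333
```

Call:
drive_tool:
  series:
    - [0, 0, 0.002, 0, 0, 0, 0]
    - [0, 0, 0.001, 0, 0, 0, 0]
    - [0, 0, 0, 0, 0, 0, 0]

```text
time: 21.6
position: [0.5093, -0.2108, 0.0981]
tool_rot: [0.799, 0.602, 0.001, -0.001]
ft_force: [0.1, -0.9, -0.2]
grip_width: 0.0334
```

Call:
drive_tool:
  series:
    - [0, 0, 0.001, 0, 0, 0, 0]
    - [0, 0, 0, 0, 0, 0, 0]

```text
time: 21.85
position: [0.5094, -0.2108, 0.0975]
tool_rot: [0.799, 0.602, 0.001, -0.0]
ft_force: [-1.0, 0.4, 1.1]
grip_width: 0.0337
```

Call:
drive_tool:
  series:
    - [0, 0, 0.001, 0, 0, 0, 0]
    - [0, 0, 0, 0, 0, 0, 0]

```text
time: 22.1
position: [0.5096, -0.2107, 0.0974]
tool_rot: [0.799, 0.602, 0.001, -0.0]
ft_force: [-1.6, 2.1, 8.6]
grip_width: 0.0338
```

Call:
drive_tool:
  series:
    - [0, 0, -0.001, 0, 0, 0, 0]
    - [0, 0, 0, 0, 0, 0, 0.6]
    - [0, 0, 0, 0, 0, 0, 0.6]
    - [0, 0, 0, 0, 0, 0, 0.6]
    - [0, 0, 0, 0, 0, 0, 0.6]

```text
time: 22.72
position: [0.5093, -0.2108, 0.0972]
tool_rot: [0.799, 0.602, 0.001, -0.001]
ft_force: [-0.8, -0.1, -0.6]
grip_width: 0.0517
```

Call:
drive_tool:
  series:
    - [0, 0, -0.01, 0, 0, 0, 0.6]
    - [0, 0, -0.03, 0, 0, 0, 0.6]
    - [0, 0, -0.05, 0, 0, 0, 0.6]
    - [0, 0, -0.06, 0, 0, 0, 0.6]
    - [0, 0, -0.06, 0, 0, 0, 0.3]

```text
time: 23.35
position: [0.509, -0.2109, 0.3098]
tool_rot: [0.799, 0.602, 0.001, -0.0]
ft_force: [0.5, -0.4, 0.1]
grip_width: 0.0477
```

Call:
drive_tool:
  series:
    - [0, 0, -0.06, 0, 0, 0, 0]
    - [0, 0, -0.02, 0, 0, 0, 0]
    - [0, 0, 0, 0, 0, 0, 0]

```text
time: 23.72
position: [0.5098, -0.2115, 0.39]
tool_rot: [0.799, 0.602, 0.002, 0.002]
ft_force: [-0.2, -0.0, -0.8]
grip_width: 0.02
```

```bash
python3 - <<'E'
from h import *
p,R,o=cur(); print(p,o['grip_width'],o['ft_force'],o['q'])
a,_=robot.camera("side"); t,_=robot.camera("top"); cv2.imwrite("pics/top8.png",t);cv2.imwrite("pics/side8.png",a)
cv2.imwrite("pics/c8.png",np.hstack([cv2.resize(a[130:290,340:500],(400,400)),cv2.resize(t[120:260,360:500],(400,400))]))
# lid outline in side image: edge corners of green
g=blob(a,(60,80,20),(90,255,255)); print(cv2.boundingRect(g),cv2.boxPoints(cv2.minAreaRect(g)))
m=robot.camera_model("side")
for ang in(1.5,1.6,1.7,1.75):
  for s in(-.097,.097):
    X=BC+bx*(.072-.15*np.cos(ang))+zz*(.142+.15*np.sin(ang))+by*s; c=m['R']@X+m['t']; print(ang,s,c[0]/c[2]*m['fx']+m['cx'],c[1]/c[2]*m['fy']+m['cy'])
E
```

```text
[ 0.5098 -0.2115  0.39  ] 0.019970409604886663 [-0.2155 -0.0166 -0.7542] [-0.5967  0.2717  1.3795  0.0016  1.4855 -0.3177]
(440, 173, 41, 69) [[439.6676 240.2946]
 [475.6676 172.2946]
 [481.273  175.2622]
 [445.273  243.2622]]
1.5 -0.097 449.7216541649171 201.03534125003753
1.5 0.097 481.84997896046116 142.5317021863833
1.6 -0.097 457.2591615730428 204.28111118343125
1.6 0.097 488.6616050883598 144.9777823710189
1.7 -0.097 464.65303624044753 208.03756597188305
1.7 0.097 495.2915151379965 147.95027047745953
1.75 -0.097 468.2597725054178 210.09260199572174
1.75 0.097 498.506929276259 149.62329689071132
```

View pics/c8.png

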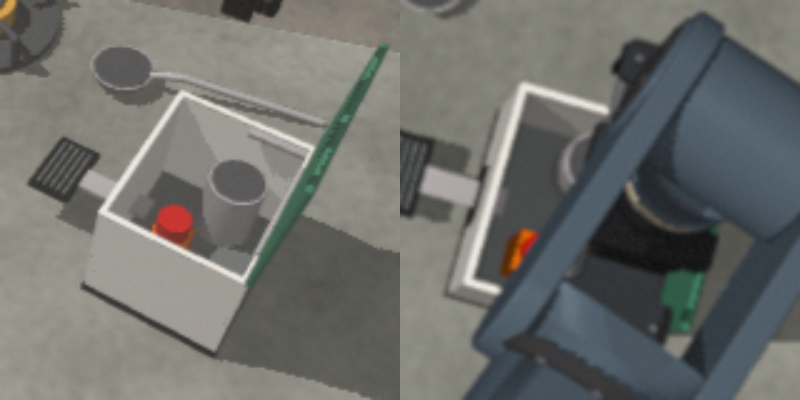

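Left (side view): the bottle's cap is at (176,222), so it stands upright in the free space, with the tin standing beside it at (235,200). The lid is open at about 1.68 rad. I plan the lid closing as an arc.

```bash
python3 - <<'E'
from h import *
D=ori(254,90,1)
plan(BC+.145*bx+zz*.39,D)
r=.115; A=np.linspace(1.7,-.02,14)
P=np.array([[.072-r*np.cos(a)+(.008+.012*np.sin(a))*np.sin(a), .142+r*np.sin(a)+(.008+.012*abs(np.sin(a)))*np.cos(a)] for a in A])
print(P); print(np.c_[-np.diff(P[:,0]),-np.diff(P[:,1])]*1000)
E
```

```text
turn [-0.1  -0.13 -0.  ] rows>= 1.0 then shift mm [-158.4   42.1   -3.5] rows>= 3.0 wrist [-0.    1.48 -0.36] q [-0.6   0.28  1.38  0.    1.49 -0.32]
[[ 0.1066  0.2535]
 [ 0.0916  0.2571]
 [ 0.0762  0.2586]
 [ 0.0605  0.2581]
 [ 0.0448  0.2553]
 [ 0.0294  0.2504]
 [ 0.0148  0.2433]
 [ 0.0012  0.2341]
 [-0.0111  0.223 ]
 [-0.0217  0.2102]
 [-0.0304  0.1959]
 [-0.0369  0.1804]
 [-0.0412  0.1642]
 [-0.0431  0.1479]]
[[14.9083 -3.5841]
 [15.4596 -1.5709]
 [15.7293  0.5515]
 [15.6916  2.7402]
 [15.3285  4.9458]
 [14.6312  7.1141]
 [13.6014  9.1882]
 [12.2517 11.1106]
 [10.6064 12.8261]
 [ 8.7003 14.2838]
 [ 6.5782 15.4396]
 [ 4.293  16.2584]
 [ 1.904  16.2358]]
```

Call:
drive_tool:
  series:
    - [-0.04, 0.01, 0, 0, 0, 0, 0]
    - [-0.04, 0.01, 0, 0, 0, 0, 0]
    - [-0.04, 0.011, 0, 0, 0, 0, 0]
    - [-0.038, 0.011, 0, 0, 0, 0, 0]
    - [0, 0, 0, 0, 0, 0, 0]

```text
time: 24.45
position: [0.5049, -0.377, 0.3836]
tool_rot: [0.8, 0.6, 0.0, -0.003]
ft_force: [0.3, 0.7, -0.6]
grip_width: 0.0006
```

Call:
drive_tool:
  series:
    - [0, 0, 0.045, 0, 0, 0, 0]
    - [0, 0, 0.045, 0, 0, 0, 0]
    - [0, 0, 0.045, 0, 0, 0, 0]
    - [0, 0, 0, 0, 0, 0, 0]

```text
time: 24.95
position: [0.5036, -0.3708, 0.2469]
tool_rot: [0.798, 0.602, 0.0, -0.007]
ft_force: [-0.5, 1.0, 0.3]
grip_width: 0.0007
```

```bash
python3 - <<'E'
from h import *
p,R,o=cur(); print(p,o['grip_width'],o['ft_force'],o['q'],o['time']); print((p-BC)@bx,(p-BC)@by)
E
```

```text
[ 0.5036 -0.3708  0.2469] 0.0007265898170308539 [-0.4731  1.0329  0.2514] [-0.8139  0.5086  1.3938  0.0017  1.253  -0.5359] 24.95
0.14179406000740175 -0.002769259722365106
```

Call:
drive_tool:
  series:
    - [0.018, 0, -0.003, 0, 0, 0, 0]
    - [0.018, 0, -0.003, 0, 0, 0, 0]
    - [0.015, 0, -0.004, 0, 0, 0, 0]
    - [0.015, 0, -0.002, 0, 0, 0, 0]
    - [0.016, 0, 0.001, 0, 0, 0, 0]

```text
time: 25.58
position: [0.5294, -0.2949, 0.2641]
tool_rot: [0.799, 0.602, 0.001, 0.0]
ft_force: [-0.3, -0.7, -0.4]
grip_width: 0.0002
```

Call:
drive_tool:
  series:
    - [0.016, 0, 0.003, 0, 0, 0, 0]
    - [0.015, 0, 0.005, 0, 0, 0, 0]
    - [0.015, 0, 0.007, 0, 0, 0, 0]
    - [0.014, 0, 0.009, 0, 0, 0, 0]

```text
time: 26.08
position: [0.5454, -0.2369, 0.2385]
tool_rot: [0.799, 0.602, 0.001, -0.001]
ft_force: [-0.5, -0.2, -0.3]
grip_width: 0.0005
```

```bash
python3 - <<'E'
from h import *
p,R,o=cur(); print(p,o['ft_force'],o['time']); print((p-BC)@bx,(p-BC)@by)
E
```

```text
[ 0.5454 -0.2369  0.2385] [-0.5214 -0.2423 -0.2825] 26.075
0.0015978514047472578 0.0003506644491098396
```

Call:
drive_tool:
  series:
    - [0.012, 0, 0.014, 0, 0, 0, 0]
    - [0.011, 0, 0.013, 0, 0, 0, 0]
    - [0.009, 0, 0.014, 0, 0, 0, 0]
    - [0.006, 0, 0.015, 0, 0, 0, 0]
    - [0.004, 0, 0.016, 0, 0, 0, 0]

```text
time: 26.7
position: [0.557, -0.1971, 0.1662]
tool_rot: [0.799, 0.602, 0.001, -0.001]
ft_force: [1.2, -0.1, 0.3]
grip_width: 0.0006
```

Call:
drive_tool:
  series:
    - [0.002, 0, 0.013, 0, 0, 0, 0]
    - [0, 0, 0.002, 0, 0, 0, 0]
    - [0, 0, 0, 0, 0, 0, 0]

```text
time: 27.08
position: [0.5575, -0.1959, 0.1523]
tool_rot: [0.799, 0.602, 0.001, -0.0]
ft_force: [-0.2, -0.1, 0.1]
grip_width: 0.0003
```

```bash
python3 - <<'E'
from h import *
p,R,o=cur(); print(p,o['ft_force'],o['time']); print((p-BC)@bx,(p-BC)@by)
a,_=robot.camera("side"); cv2.imwrite("pics/s9.png",a); m=robot.camera_model("side")
g=blob(a,(60,80,20),(90,255,255)); print(rect(plane(m,g,.15)),cv2.boundingRect(g))
E
```

```text
[ 0.5575 -0.1959  0.1523] [-0.2053 -0.1296  0.0564] 27.075
-0.041221874615646255 0.0006460539491673394
((545.4849853515625, -233.92703247070312), (150.01675415039062, 192.8112335205078), 73.83223724365234) (379, 173, 88, 69)
```

The lid outline matches the shut one again. I press it to make sure it is fully down.

Call:
drive_tool:
  series:
    - [0, 0, 0.002, 0, 0, 0, 0]
    - [0, 0, 0.001, 0, 0, 0, 0]
    - [0, 0, 0, 0, 0, 0, 0]

```text
time: 27.5
position: [0.5578, -0.1959, 0.1503]
tool_rot: [0.799, 0.602, 0.001, 0.0]
ft_force: [-1.5, 0.1, 4.9]
grip_width: 0.0003
```

Call:
drive_tool:
  series:
    - [0, 0, 0.001, 0, 0, 0, 0]
    - [0, 0, 0, 0, 0, 0, 0]

```text
time: 27.75
position: [0.5579, -0.1959, 0.1502]
tool_rot: [0.799, 0.602, 0.001, 0.0]
ft_force: [-1.7, 0.9, 10.0]
grip_width: 0.0004
```

Call:
drive_tool:
  series:
    - [0, 0, 0.001, 0, 0, 0, 0]
    - [0, 0, 0, 0, 0, 0, 0]

```text
time: 28.0
position: [0.5579, -0.1959, 0.15]
tool_rot: [0.799, 0.602, 0.001, 0.001]
ft_force: [-3.6, 0.7, 14.0]
grip_width: 0.0003
```

Stiff contact at z = 0.150, the height of the shut lid's top. I retreat and check.

Call:
drive_tool:
  series:
    - [0, 0, -0.02, 0, 0, 0, 0]
    - [0, 0, -0.05, 0, 0, 0, 0]
    - [0, 0, -0.06, 0, 0, 0, 0]
    - [0, 0, -0.06, 0, 0, 0, 0]
    - [0, 0, 0, 0, 0, 0, 0]

```text
time: 28.62
position: [0.5601, -0.1973, 0.3434]
tool_rot: [0.799, 0.602, 0.003, 0.005]
ft_force: [0.5, -0.3, -1.1]
grip_width: 0.0006
```

```bash
python3 - <<'E'
from h import *
p,R,o=cur(); print(p,o['ft_force'],o['time'])
a,_=robot.camera("side"); cv2.imwrite("pics/s10.png",a); m=robot.camera_model("side")
t,_=robot.camera("top"); cv2.imwrite("pics/t10.png",t)
g=blob(a,(60,80,20),(90,255,255)); print(rect(plane(m,g,.15)),cv2.boundingRect(g))
g0=blob(cv2.imread("pics/side0.png"),(60,80,20),(90,255,255)); print(cv2.boundingRect(g0))
cv2.imwrite("pics/c10.png",np.vstack([a,t])[:, 100:560] if 0 else cv2.resize(np.vstack([a[:,100:560],t[:,100:560]]),(345,600)))
E
```

```text
[ 0.5601 -0.1973  0.3434] [ 0.4745 -0.326  -1.1259] 28.625
((545.937744140625, -233.88070678710938), (149.72789001464844, 194.10911560058594), 74.03292846679688) (379, 164, 88, 78)
(379, 164, 88, 78)
```

View pics/s10.png

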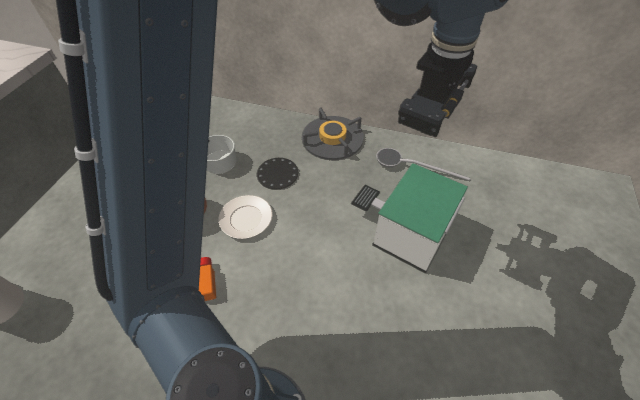

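The lid is shut, with its outline at (379,164), 88 x 78 px, identical to the start image. The trivet is empty, and the plate, ladle, saucepan and pedal are in place. The robot touches nothing, so I hand in.

```bash
python3 -c "
from rig import robot
print(robot.hand_in())"
```

```text
the job is handed in; nothing more can be done
None
```

The job was done in the order asked and handed in at about 29 s of the 72 s allowed.

- **Bottle to trivet:** I pulled the bottle out from under the pedal and stood it upright in the middle of the trivet. After release, both camera views showed it upright and central.
- **Pedal:** I pressed it to its stop. The force rose from 13 to 36 N with almost no further travel, at tool height 21 mm, and the lid stayed up at about 1.68 rad.
- **Bottle to bin:** I took the bottle by its cap and set it on the floor beside the tin. The floor contact came at the expected height. A picture after release showed the bottle upright and the tin standing.
- **Lid:** I pushed it shut and pressed it with 14 N against a stiff stop at z = 0.150. Its outline in the side view is now the same as at the start.

**Final checks:** The plate and ladle, and the part of the saucepan in view, are where they were at the start. The arm hid the clay pot in that last view, so I did not see it again, but no path went near it. With the lid shut, the bottle and tin could not be seen again either. No check failed or disagreed.

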